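Kick down the sign stand's prop leg and hold its frame plumb

TASK

The tabletop sign stand has to be held plumb so that a colleague can tighten its hub. First lift the date stamp off the stand's base plate and stand it upright on the table, a few centimetres clear of the plate, and let go of it; then swing the folded kickstand over its centre until it snaps fully down. Last, grip the frame by its top bar, bring the frame upright and finish while still holding it there, standing straight up on neither its back stop nor the kickstand; leave the timer, cup, lid, marker and test cassette where they are.

Things in the scene. Friction and masses are not known exactly. Their poses are not given: they have to be found in the camera images.
- stand: Fixed sign stand. Dark steel base plate, 14 mm thick; origin on the table top under the hub axis, x to the stand's back (away from the robot), y along the hub axis to the left, z up. The plate spans x -150 to +35 mm, y -110 to +110 mm. Two cheeks at y = +-97 mm (44 mm long in x, 12 mm thick) carry the hub, up to 107 mm high.
- hub (a point): Middle of the hub axis on which the frame tips, 88 mm above the table, in the stand's frame at (0, 0, 88 mm). The axis runs along the stand's y.
- frame (a joint): Tip of the frame about the hub (rad): 0 = upright, positive = leaning back along the stand's +x. Starts leaning on its back stop at about 0.38. It swings freely (0.7 to 1 kg, almost no friction) and falls to either side if let go near upright: with the kickstand down it rests on the foot at about -0.11, with it folded it falls on to -0.5.
- top_bar (a point): Centre of the top bar of the frame, an inverted U of 14 mm round aluminium tube, 156 mm wide between tube centres. Bar: straight for 132 mm along the stand's y, 180 mm from the hub axis; it can turn between the fingers. A 4 mm white sign board spans the frame from 80 to 153 mm above the hub axis, so 27 mm below the bar is open.
- kickstand (a joint): Angle of the kickstand (rad): 0 = folded up in front of the frame, 2.23 = fully down against its stop. A spring drives it away from its centre at about 1.2 to the nearer end (balance at about 0.9 with the leg's weight while the frame leans back), about 0.1 N m at the ends. Past the centre it snaps down by itself if the way is clear.
- kick_pivot (a point): Pivot of the kickstand, fixed to the frame: 30 mm in front of (towards the stand's -x from) the frame's plane and 30 mm up the frame from the hub axis. Its axis runs along the stand's y.
- foot_bar (a point): Centre of the kickstand's foot: round black cross bar, 12 mm thick, 112 mm long along the stand's y, on the end of a 10 mm rod, 107 mm from kick_pivot. The rod meets its middle; push the bar from behind or cage it loosely beside the rod (a tight pinch drags the frame along). Folded it points up, 0.3 rad in front of the frame's line; it swings over towards the stand's -x and down.
- stamp_mid (a point): Centre (half-way up) of the loose dark self-inking date stamp, 40 x 67 mm and 78 mm high, 60 to 120 g; its own x lies along the 40 mm side and z is up. Starts standing on the base plate (bottom 14 mm above the table) in front of the frame, in the way of the kickstand.
- bench_timer: Bystander: square bench timer 66 x 66 x 18 mm lying beside the stand's right side (origin at its underside). Leave alone.
- closed_cup: Bystander: closed specimen cup, 68 mm across, 62 mm high, beside the stand's left side (origin at its underside). Leave alone.
- loose_lid: Bystander: round screw lid, 68 mm across, 17 mm high, out to the left (origin at its underside). Leave alone.
- paint_marker: Bystander: marker pen, 152 mm long, 18 mm high, lying behind the stand (origin at its underside). Leave alone.
- cassette: Bystander: flat white test cassette 31 x 100 x 5 mm, out to the right (origin at its underside). Leave alone.
Mind the look-alikes: they are no part of the job. What is meant by the part that bears stamp_mid is not pink or purple, and is the larger of those in its own colour.

How it is judged:
On the way, in this order (a step that is already met when the one before it is completed fails the run):
1. the date stamp stands upright on the table clear of the base plate, let go ((y of stamp_mid in the frame of stand above 0.135 m or y of stamp_mid in the frame of stand below -0.135 m or x of stamp_mid in the frame of stand below -0.175 m or x of stamp_mid in the frame of stand above 0.06 m) and height (world z) of stamp_mid between 0.034 and 0.05 m and angle between stamp_mid's own z axis and vertical below 0.1 rad and contact force between the fingers and date_stamp below 0.1 N), for 0.2 s.
2. the kickstand is fully down (value of joint kickstand above 2.13 rad), for 0.2 s.
3. the frame is held upright by its top bar (value of joint frame between -0.07 and 0.07 rad and contact force between the fingers and frame above 1 N), for 0.3 s.
At the end, for the whole second after the job is handed in: Frame still, within 0.07 rad of upright, gripped at its top bar with over 1 N, so clear of back stop and foot rest; kickstand within 0.1 rad of fully down, untouched; date stamp upright (0.1 rad) on the table, let go, its centre at least 25 mm outside the base plate's edge (all of step 3 and velocity of joint frame between -0.1 and 0.1 rad/s and distance between the grasp point and top_bar below 0.085 m and value of joint kickstand above 2.13 rad and contact force between the fingers and kickstand below 0.1 N and (y of stamp_mid in the frame of stand above 0.135 m or y of stamp_mid in the frame of stand below -0.135 m or x of stamp_mid in the frame of stand below -0.175 m or x of stamp_mid in the frame of stand above 0.06 m) and height (world z) of stamp_mid between 0.034 and 0.05 m and angle between stamp_mid's own z axis and vertical below 0.1 rad and contact force between the arm and date_stamp below 0.1 N); the arm keeps its last pose, push and grip.
It fails at once if the timer, cup, lid, marker or cassette is moved by more than 25 mm (distance of any of bench_timer, closed_cup, loose_lid, paint_marker, cassette from where it was at the start of the episode above 0.025 m).
It also fails if it takes over 64 s, if anything falls off the work surface, if the arm or the gripper's body presses on something with over 40 N, if the wrist force passes 120 N, or if a joint passes its speed limit or range.

ROBOT

A 6-joint arm with a two-finger parallel gripper is mounted at the origin on the work surface; the furniture and walls round the work are solid. World frame = base frame: x ahead of the robot, y to its left, z up, the work surface at z = 0. Lengths are in m, angles in rad, forces in N, time in s.
With the tool pointing down it reaches from about 0.25 to 0.775 m from the base axis. Payload 4 kg.
Tool frame: the origin (TCP) lies on the centre line of the jaws, within the pads' length; the fingertips stand 8 mm ahead of it and the grasp point (between the pads) lies 11 mm behind it; z points along the fingers, y is the direction in which the jaws open and shut (so a half turn about z gives the same grasp; the last joint's range is limited). The gripper opens to 94 mm and grips with 3 to 60 N. Pads are 16 mm wide; open, the fingers measure 119 mm over their backs; the gripper's body (75 mm by 177 mm) begins 78 mm behind the grasp point.
Start: joints at [1.161, 0.087, 1.371, -0, 1.684, -0.103], TCP at [0.166, 0.524, 0.214] pointing down, gripper open.
Joint ranges: [-3.1, 3.1], [-0.76, 2.03], [0.27, 2.55], [-1.08, 4.22], [0.17, 2.65], [-2.57, 2.57]. Speed limits (rad/s): [2.79, 2.79, 3.14, 3.14, 3.14, 3.14].

INTERFACE

Orientations are given as [roll, pitch, yaw] about the fixed x, y, z axes, in that order (R = Rz(yaw) Ry(pitch) Rx(roll)).
In Python, from bench import * gives the robot as it stands.
- The arm moves only by the tool step_arm, never from a script. Its argument "steps" is a list of rows, each an object of numbers: "jaw": the opening, from 0 (shut) to 1 (fully open); "tx", "ty", "tz": the shift along the tool's x, y, z in m; "ax", "ay", "az": the turn, a rotation vector about the tool's x, y, z in rad. In form: [{"jaw": .., "tx": .., "ty": .., "tz": .., "ax": .., "ay": .., "az": ..}, ...]. A call has 1 to 8 rows; each row is the pose to reach, as a shift and turn from the pose measured when the call began, along the tool's axes at that moment; what a row does not reach only later rows make up. A row lasts 1/10 s, in which the tool goes at most 50 mm and 8.59 degrees, less where a joint would pass 70% of its speed; a pose out of reach is approached as far as the arm can. A call with a gripper value outside its range is refused whole. The fingers move at their own pace and stop on an object; the grip force is fixed at half the most. Time passes only in rows, so rows that repeat a pose let the fingers close. It gives the time, the measured TCP pose, the force and the opening at its end, in the units of the state.
- get_obs(): the state, without advancing time (a new reading comes with each control period).
- snapshot(name): name is "side" or "top"; returns (picture, depth): 384x512x3 uint8, red, green, blue; 384x512 float32, m along the optical axis (not along the pixel's ray), 0 where there is no reading.
- camera_model(name): a dict with "intrinsics" (3x3 intrinsics, pixels), "k1" (the pictures are not rectified: a ray, as slopes to the right and down, at radius r is drawn at 1 + k1 r^2 times it, then the intrinsics apply), "origin" and "orientation" of the camera in the world. Camera axes: x right, y down, z forward; pixel columns grow to the right and rows downward; lengths in m; the calibration is good to about 2 mm. A picture is of the moment at which its call begins. camera_model takes no time and is no camera call.
- close_job(): hands the job in, once; it reports no verdict.
Trained networks look in the newest picture that a camera, given by its name, has taken for a name from the list of things; names that differ only in an ending like _2 or _b are one class to them, and where a whole thing is asked for, a point or a joint stands for the part that bears it (a point fixed in the world has none). Each returns a list of dicts, best first, with "confidence" (0 to 1); they miss things now and then, are a little off and sometimes report something else, mostly with a low value. They report only what shows in the picture. A call takes as long as a camera call. They do not tell look-alikes from the thing itself.
- silhouettes(camera, query): "pixels" (384x512 bool, what is visible of it) and "rect" ([left, top, right, bottom] in pixels, round what is visible of it).
The state is a dict: "time": time; "joint_positions": joint angles; "qvel": joint speeds; "joint_torque": joint torques, N m; "tool_pos": TCP position; "ee_rot": TCP orientation; "wrist_force": force on the tool from outside, world axes, zero at the start; "wrist_torque": the same for the moment, N m; "width": finger opening in m.
Only numpy, scipy, OpenCV 4.12 (cv2) and the standard library are available. Lean on these libraries where they do the work, as an engineer would, in place of code of your own. Each camera call takes 0.05 s, during which the arm holds its last target. There are 200 camera calls.

## Working session

There is one attempt and no reset: what is moved stays moved. The work goes in short steps, Python scripts to look and compute and a tool call to move; the robot and the scene stay as the last step left them, time stands still between calls to the robot, and variables do not carry over. Pictures are saved under pics/ and viewed, about 8 in all and at most 12, crops included, and the job is handed in when it is done.

Besides the shell and the picture viewer there is one more tool, called as name([rows], argument=value, ...), one row to a line, values as JSON. step_arm: Moves the arm, as the interface text tells. Its arguments: {"type":"object","properties":{"steps":{"type":"array"}},"required":["steps"]}

```bash
mkdir -p pics
cat > h.py <<'E'
from bench import *
import numpy as np, cv2
from scipy.spatial.transform import Rotation as R
def Rm(o):
    o=np.array(o,float)
    if o.shape==(3,3): return o
    return R.from_euler('xyz',o).as_matrix() if o.size==3 else R.from_quat(o).as_matrix()
def cloud(cam,depth):
    m=camera_model(cam);K=np.array(m['intrinsics']);h,w=depth.shape
    u,v=np.meshgrid(np.arange(w),np.arange(h))
    xd=(u-K[0,2])/K[0,0];yd=(v-K[1,2])/K[1,1];x,y=xd.copy(),yd.copy()
    for _ in range(15):
        s=1+m['k1']*(x*x+y*y);x,y=xd/s,yd/s
    P=np.stack([x*depth,y*depth,depth],-1)
    return P@Rm(m['orientation']).T+np.array(m['origin'])
def proj(cam,p):
    m=camera_model(cam);q=(np.atleast_2d(p)-np.array(m['origin']))@Rm(m['orientation'])
    s=q[:,:2]/q[:,2:];s=s*(1+m['k1']*(s**2).sum(1,keepdims=True))
    K=np.array(m['intrinsics']);return s*[K[0,0],K[1,1]]+[K[0,2],K[1,2]]
E
python3 - <<'E'
from h import *
o=get_obs();print({k:np.round(v,3) for k,v in o.items()})
print(camera_model('top'),camera_model('side'))
ims=[]
for c in ['top','side']:
    im,d=snapshot(c);ims.append(im);C=cloud(c,d)
    np.savez(f'{c}.npz',im=im,d=d,C=C)
    for q in ['stand','frame','stamp_mid','kickstand','bench_timer','closed_cup','loose_lid','paint_marker','cassette']:
        for r in silhouettes(c,q)[:3]:
            p=C[r['pixels']&(d>0)]
            if len(p): print(c,q,round(r['confidence'],2),np.round(r['rect']),len(p),np.round(np.median(p,0),3),np.round(np.percentile(p,2,0),3),np.round(np.percentile(p,98,0),3))
cv2.imwrite('pics/a.png',ims[0][:,:,::-1]);cv2.imwrite('pics/b.png',ims[1][:,:,::-1])
E
```

```text
{'time': np.float64(0.0), 'joint_positions': array([ 1.161,  0.088,  1.372,  0.   ,  1.684, -0.103]), 'qvel': array([-0.   , -0.001, -0.001, -0.001,  0.   , -0.001]), 'joint_torque': array([-1.0000e-03, -3.4019e+01, -3.0243e+01,  7.2000e-02,  3.3000e-02,
       -0.0000e+00]), 'tool_pos': array([0.166, 0.524, 0.212]), 'ee_rot': array([-3.139, -0.   ,  2.835]), 'wrist_force': array([ 0.116,  0.081, -0.233]), 'wrist_torque': array([ 0.035,  0.011, -0.036]), 'width': np.float64(0.094)}
{'intrinsics': array([[436.98813823,   0.        , 262.4608731 ],
       [  0.        , 436.98813823, 194.16267258],
       [  0.        ,   0.        ,   1.        ]]), 'k1': 0.024731576177918865, 'origin': array([ 0.35855053, -0.01838937,  1.44361359]), 'orientation': array([-3.04137776,  0.00607675, -1.57029933])} {'intrinsics': array([[411.70044913,   0.        , 254.29104306],
       [  0.        , 411.70044913, 185.71683533],
       [  0.        ,   0.        ,   1.        ]]), 'k1': -0.15114481678673256, 'origin': array([ 0.12265358, -0.92032283,  0.95322411]), 'orientation': array([-2.23198705, -0.
[... 2441 characters left out ...]
6 -0.346  0.002] [ 0.584 -0.278  0.02 ]
side bench_timer 0.26 [246. 233. 263. 269.] 502 [ 0.429 -0.163  0.071] [ 0.415 -0.177  0.016] [ 0.456 -0.118  0.094]
side closed_cup 0.85 [248. 201. 263. 225.] 338 [0.512 0.035 0.059] [0.49  0.017 0.004] [0.548 0.071 0.066]
side closed_cup 0.7 [201. 160. 218. 172.] 173 [0.446 0.379 0.017] [0.417 0.353 0.005] [0.477 0.416 0.022]
side loose_lid 0.7 [274. 179. 298. 225.] 258 [ 0.528 -0.124  0.213] [ 0.517 -0.173  0.005] [0.632 0.081 0.242]
side loose_lid 0.49 [202. 160. 217. 173.] 134 [0.446 0.375 0.017] [0.419 0.353 0.005] [0.472 0.408 0.021]
side cassette 0.57 [288. 317. 322. 346.] 343 [ 0.48  -0.409  0.005] [ 0.456 -0.449  0.001] [ 0.505 -0.364  0.008]
```

View pics/a.png

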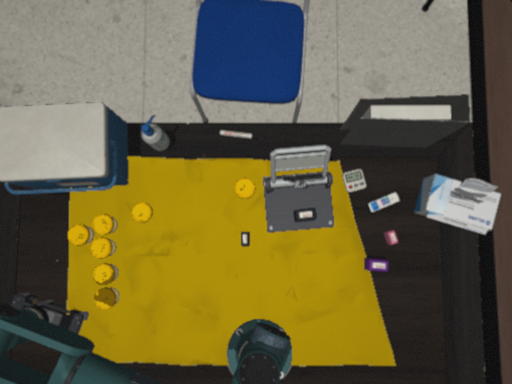

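View pics/b.png

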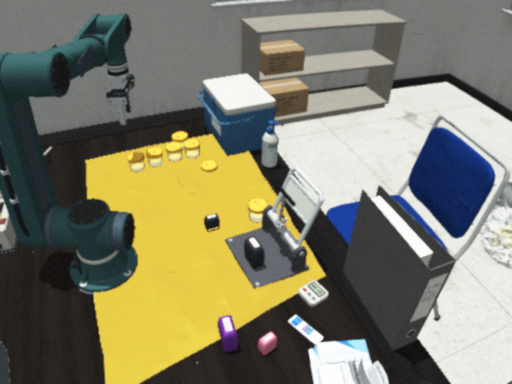

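The top view shows the stand at about px (298,190), with the black stamp on its plate at (306,214). A smaller black look-alike sits at (245,239), and the purple and pink ones are at right. Next I'll fit the poses.

Run:
```python
from h import *
D={c:np.load(c+'.npz') for c in ['top','side']}
# plate
for c in D:
    C=D[c]['C'];im=D[c]['im'].astype(int)
    dark=(im.max(-1)<110)&((im.max(-1)-im.min(-1))<40)
    m=dark&(C[...,2]>.004)&(C[...,2]<.024)&(C[...,0]>.36)&(C[...,0]<.63)&(C[...,1]>-.26)&(C[...,1]<.0)
    n,l,st,_=cv2.connectedComponentsWithStats(m.astype(np.uint8));k=1+np.argmax(st[1:,4]);P=C[l==k]
    print(c,'plate',len(P),cv2.minAreaRect((P[:,:2]*1000).astype(np.float32)),np.median(P[:,2]))
    box=(C[...,0]>.38)&(C[...,0]<.48)&(C[...,1]>-.22)&(C[...,1]<-.05)
    for lo,hi in [(.03,.11),(.078,.105)]:
        P=C[box&(C[...,2]>lo)&(C[...,2]<hi)]
        print('stamp',lo,len(P),cv2.minAreaRect((P[:,:2]*1000).astype(np.float32)),P.mean(0),np.percentile(P[:,2],90))
    P=C[(C[...,0]>.56)&(C[...,0]<.68)&(C[...,1]>-.24)&(C[...,1]<.0)&(C[...,2]>.235)&(C[...,2]<.28)]
    f=cv2.fitLine((P*1000).astype(np.float32),cv2.DIST_HUBER,0,.01,.01).ravel();print('bar',len(P),f,P.max(0),P.min(0))
    P=C[(C[...,0]>.49)&(C[...,0]<.545)&(C[...,1]>-.24)&(C[...,1]<.0)&(C[...,2]>.215)&(C[...,2]<.28)]
    f=cv2.fitLine((P*1000).astype(np.float32),cv2.DIST_HUBER,0,.01,.01).ravel();print('foot',len(P),f,P.max(0),P.min(0))
a=D['top']['im'][120:250,215:415];b=D['side']['im'][140:310,190:350]
cv2.imwrite('pics/c.png',np.vstack([cv2.resize(a,(600,390),interpolation=3)])[:,:,::-1])
```

```text
top plate 2524 ((464.5033264160156, -127.40179443359375), (151.3656768798828, 218.64901733398438), 4.891176700592041) 0.013614652496312774
stamp 0.03 271 ((431.37725830078125, -142.01991271972656), (38.57196807861328, 65.92369079589844), 6.185571670532227) [ 0.4298957  -0.13967198  0.08509347] 0.09362340986493978
stamp 0.078 224 ((431.52520751953125, -142.30726623535156), (36.337135314941406, 60.81980895996094), 4.59148645401001) [ 0.43129807 -0.14169913  0.08944303] 0.09406236153101917
bar 325 [-8.15802440e-02  9.96661842e-01  3.13906278e-03  5.99892273e+02
 -1.15252426e+02  2.59413452e+02] [ 0.61448721 -0.03197342  0.26719175] [ 0.58078539 -0.19906989  0.23589862]
foot 170 [-8.94606113e-02  9.95980859e-01  4.35543992e-03  5.26638489e+02
 -1.21145226e+02  2.38084991e+02] [ 0.53702248 -0.06808899  0.24319557] [ 0.51912006 -0.1771261   0.21704647]
side plate 615 ((534.372802734375, -136.4940643310547), (225.48251342773438, 117.9829330444336), 78.68497467041016) 0.014287383295481848
stamp 0.03 436 ((434.8451232910156, -143.80674743652344), (38.778480529785156, 69.33740997314453), 8.575785636901855) [ 0.43140484 -0.15474153  0.07281431] 0.09270606663233777
stamp 0.078 214 ((434.21527099609375, -144.34201049804688), (34.95243835449219, 62.17502212524414), 9.238595008850098) [ 0.43340867 -0.14848201  0.08889937] 0.09378371508663966
bar 261 [-8.8286147e-02  9.9578238e-01  2.4961390e-02  6.0276373e+02
 -1.2114030e+02  2.5849106e+02] [ 0.61801865 -0.03505158  0.26683318] [ 0.5849233  -0.20137243  0.23510322]
foot 142 [-9.7477652e-02  9.9523723e-01  9.4803865e-04  5.2987494e+02
 -1.2624058e+02  2.3773885e+02] [ 0.54030564 -0.06542921  0.24387661] [ 0.52087515 -0.17621277  0.2165102 ]
```

View pics/c.png

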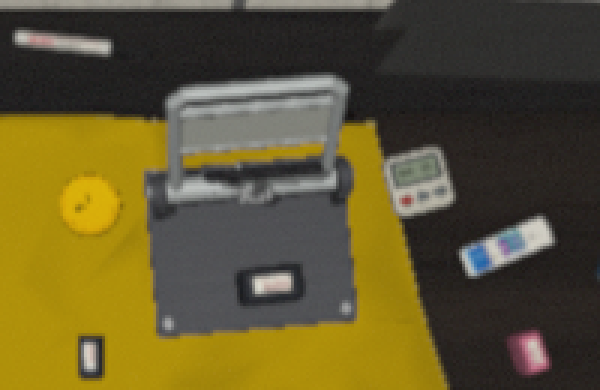

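```bash
cat >> h.py <<'E'
HUB=np.array([.5375,-.1215,.088]);PSI=.088
SR=R.from_euler('z',PSI).as_matrix()
def sw(x,y,z): return SR@np.array([x,y,z])+[HUB[0],HUB[1],0]     # stand -> world
def tool(yaw,tilt=0):  # pointing down at yaw; tilt: rotation about stand y (neg = top leans to robot)
    return SR@R.from_euler('y',tilt).as_matrix()@SR.T@R.from_euler('xyz',[np.pi,0,yaw]).as_matrix()
def steps(pts):  # list of (pos,R,jaw)
    o=get_obs();p0=np.array(o['tool_pos']);R0=Rm(o['ee_rot'])
    print('t',round(float(o['time']),2),'tcp',np.round(p0,4),'rpy',np.round(o['ee_rot'],3),'w',round(float(o['width']),4),'F',np.round(o['wrist_force'],1),'q',np.round(o['joint_positions'],2))
    for p,Rt,j in pts:
        t=R0.T@(np.array(p)-p0);a=R.from_matrix(R0.T@Rt).as_rotvec()
        print('{"jaw":%g,"tx":%.3f,"ty":%.3f,"tz":%.3f,"ax":%.3f,"ay":%.3f,"az":%.3f}'%(j,*t,*a))
E
python3 - <<'E'
from h import *
steps([([.432,-.1425,.23],tool(.11),1)])
print(sw(-.22,-.02,.04))
E
```

```text
t 1.0 tcp [0.1661 0.5243 0.2135] rpy [3.142 0.    2.835] w 0.0938 F [-0.6  0.4 -0.1] q [ 1.16  0.09  1.37 -0.    1.68 -0.1 ]
{"jaw":1,"tx":-0.455,"ty":-0.555,"tz":-0.017,"ax":0.000,"ay":-0.000,"az":2.725}
[ 0.32010902 -0.16075763  0.04      ]
```

step_arm([
  {"jaw":1,"tx":-0.455,"ty":-0.555,"tz":-0.017,"az":2.725},
  {"jaw":1,"tx":-0.455,"ty":-0.555,"tz":-0.017,"az":2.725},
  {"jaw":1,"tx":-0.455,"ty":-0.555,"tz":-0.017,"az":2.725},
  {"jaw":1,"tx":-0.455,"ty":-0.555,"tz":-0.017,"az":2.725},
  {"jaw":1,"tx":-0.455,"ty":-0.555,"tz":-0.017,"az":2.725},
  {"jaw":1,"tx":-0.455,"ty":-0.555,"tz":-0.017,"az":2.725},
  {"jaw":1,"tx":-0.455,"ty":-0.555,"tz":-0.017,"az":2.725},
  {"jaw":1,"tx":-0.455,"ty":-0.555,"tz":-0.017,"az":2.725},
])

```text
invalid input
```

Run:
```python
from h import *
steps([([.432,-.1425,.23],tool(.11),1)])
```

```text
t 1.0 tcp [0.1661 0.5243 0.2135] rpy [3.142 0.    2.835] w 0.0938 F [-0.6  0.4 -0.1] q [ 1.16  0.09  1.37 -0.    1.68 -0.1 ]
{"jaw":1,"tx":-0.455,"ty":-0.555,"tz":-0.017,"ax":0.000,"ay":-0.000,"az":2.725}
```

step_arm([
  {"jaw":1,"tx":-0.455,"ty":-0.555,"tz":-0.017,"ax":0,"ay":0,"az":2.725},
  {"jaw":1,"tx":-0.455,"ty":-0.555,"tz":-0.017,"ax":0,"ay":0,"az":2.725},
  {"jaw":1,"tx":-0.455,"ty":-0.555,"tz":-0.017,"ax":0,"ay":0,"az":2.725},
  {"jaw":1,"tx":-0.455,"ty":-0.555,"tz":-0.017,"ax":0,"ay":0,"az":2.725},
  {"jaw":1,"tx":-0.455,"ty":-0.555,"tz":-0.017,"ax":0,"ay":0,"az":2.725},
  {"jaw":1,"tx":-0.455,"ty":-0.555,"tz":-0.017,"ax":0,"ay":0,"az":2.725},
  {"jaw":1,"tx":-0.455,"ty":-0.555,"tz":-0.017,"ax":0,"ay":0,"az":2.725},
  {"jaw":1,"tx":-0.455,"ty":-0.555,"tz":-0.017,"ax":0,"ay":0,"az":2.725},
])

```text
time: 1.8
tool_pos: [0.3146, 0.1512, 0.2234]
ee_rot: [3.14, -0.001, 1.629]
wrist_force: [1.8, 0.1, 0.8]
width: 0.094
```

Run:
```python
from h import *
steps([([.432,-.1425,.23],tool(.11),1)])
```

```text
t 1.8 tcp [0.3146 0.1512 0.2234] rpy [ 3.140e+00 -1.000e-03  1.629e+00] w 0.094 F [1.8 0.1 0.8] q [ 0.29 -0.38  1.76  0.    1.76  0.23]
{"jaw":1,"tx":-0.300,"ty":0.100,"tz":-0.007,"ax":0.001,"ay":-0.002,"az":1.519}
```

step_arm([
  {"jaw":1,"tx":-0.3,"ty":0.1,"tz":-0.007,"ax":0.001,"ay":-0.002,"az":1.519},
  {"jaw":1,"tx":-0.3,"ty":0.1,"tz":-0.007,"ax":0.001,"ay":-0.002,"az":1.519},
  {"jaw":1,"tx":-0.3,"ty":0.1,"tz":-0.007,"ax":0.001,"ay":-0.002,"az":1.519},
  {"jaw":1,"tx":-0.3,"ty":0.1,"tz":-0.007,"ax":0.001,"ay":-0.002,"az":1.519},
  {"jaw":1,"tx":-0.3,"ty":0.1,"tz":-0.007,"ax":0.001,"ay":-0.002,"az":1.519},
  {"jaw":1,"tx":-0.3,"ty":0.1,"tz":-0.007,"ax":0.001,"ay":-0.002,"az":1.519},
  {"jaw":1,"tx":-0.3,"ty":0.1,"tz":-0.007,"ax":0.001,"ay":-0.002,"az":1.519},
  {"jaw":1,"tx":-0.3,"ty":0.1,"tz":-0.007,"ax":0.001,"ay":-0.002,"az":1.519},
])

```text
time: 2.6
tool_pos: [0.4324, -0.1452, 0.2298]
ee_rot: [-3.141, 0.001, 0.424]
wrist_force: [1.3, -0.9, -0.6]
width: 0.094
```

Run:
```python
from h import *
steps([([.432,-.1425,.23],tool(.11),1)])
im,d=snapshot('side');cv2.imwrite('pics/d.png',cv2.resize(im[110:310,170:350],(720,800)[:2] if 0 else (540,600),interpolation=3)[:,:,::-1])
```

```text
t 2.6 tcp [ 0.4324 -0.1452  0.2298] rpy [-3.141e+00  1.000e-03  4.240e-01] w 0.094 F [ 1.3 -0.9 -0.6] q [-0.45 -0.13  1.55 -0.    1.72  0.7 ]
{"jaw":1,"tx":0.001,"ty":-0.003,"tz":-0.000,"ax":-0.000,"ay":0.001,"az":0.314}
```

View pics/d.png

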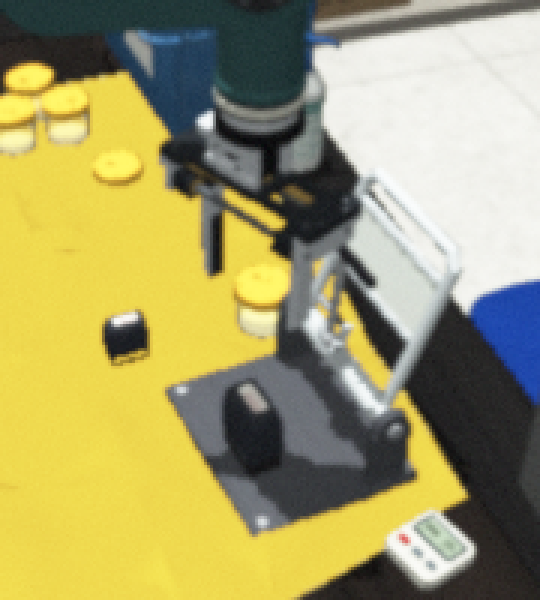

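step_arm([
  {"jaw":1,"tx":0.001,"ty":-0.003,"tz":0,"ax":0,"ay":0.001,"az":0.314},
  {"jaw":1,"tx":0.001,"ty":-0.003,"tz":0,"ax":0,"ay":0.001,"az":0.314},
  {"jaw":1,"tx":0.001,"ty":-0.003,"tz":0.03,"ax":0,"ay":0.001,"az":0.314},
  {"jaw":1,"tx":0.001,"ty":-0.003,"tz":0.06,"ax":0,"ay":0.001,"az":0.314},
  {"jaw":1,"tx":0.001,"ty":-0.003,"tz":0.09,"ax":0,"ay":0.001,"az":0.314},
  {"jaw":1,"tx":0.001,"ty":-0.003,"tz":0.12,"ax":0,"ay":0.001,"az":0.314},
  {"jaw":1,"tx":0.001,"ty":-0.003,"tz":0.15,"ax":0,"ay":0.001,"az":0.314},
  {"jaw":1,"tx":0.001,"ty":-0.003,"tz":0.177,"ax":0,"ay":0.001,"az":0.314},
])

```text
time: 3.45
tool_pos: [0.4313, -0.1403, 0.0518]
ee_rot: [-3.141, 0.0, 0.111]
wrist_force: [-0.4, 0.1, -0.5]
width: 0.0942
```

step_arm([
  {"jaw":0,"tx":0,"ty":0,"tz":0,"ax":0,"ay":0,"az":0},
  {"jaw":0,"tx":0,"ty":0,"tz":0,"ax":0,"ay":0,"az":0},
  {"jaw":0,"tx":0,"ty":0,"tz":0,"ax":0,"ay":0,"az":0},
  {"jaw":0,"tx":0,"ty":0,"tz":0,"ax":0,"ay":0,"az":0},
  {"jaw":0,"tx":0,"ty":0,"tz":0,"ax":0,"ay":0,"az":0},
  {"jaw":0,"tx":0,"ty":0,"tz":0,"ax":0,"ay":0,"az":0},
])

```text
time: 4.05
tool_pos: [0.4329, -0.1411, 0.0539]
ee_rot: [3.14, -0.004, 0.111]
wrist_force: [-0.0, -0.4, 5.7]
width: 0.0672
```

Run:
```python
from h import *
p=np.array(get_obs()['tool_pos']);T=tool(.11)
q=sw(-.22,-.02,0)
steps([(p+[0,0,.06],T,0),([q[0],q[1],p[2]+.06],T,0),([q[0],q[1],p[2]-.013],T,0)])
```

```text
t 4.05 tcp [ 0.4329 -0.1411  0.0539] rpy [ 3.14  -0.004  0.111] w 0.0672 F [-0.  -0.4  5.7] q [-0.44 -0.04  1.82  0.    1.35  1.02]
{"jaw":0,"tx":0.000,"ty":0.000,"tz":-0.060,"ax":0.002,"ay":-0.004,"az":0.001}
{"jaw":0,"tx":-0.114,"ty":0.007,"tz":-0.060,"ax":0.002,"ay":-0.004,"az":0.001}
{"jaw":0,"tx":-0.114,"ty":0.007,"tz":0.013,"ax":0.002,"ay":-0.004,"az":0.001}
```

step_arm([
  {"jaw":0,"tx":0,"ty":0,"tz":-0.03,"ax":0,"ay":0,"az":0},
  {"jaw":0,"tx":0,"ty":0,"tz":-0.06,"ax":0,"ay":0,"az":0},
  {"jaw":0,"tx":-0.03,"ty":0.002,"tz":-0.06,"ax":0,"ay":0,"az":0},
  {"jaw":0,"tx":-0.07,"ty":0.004,"tz":-0.06,"ax":0,"ay":0,"az":0},
  {"jaw":0,"tx":-0.114,"ty":0.007,"tz":-0.06,"ax":0,"ay":0,"az":0},
  {"jaw":0,"tx":-0.114,"ty":0.007,"tz":-0.04,"ax":0,"ay":0,"az":0},
  {"jaw":0,"tx":-0.114,"ty":0.007,"tz":-0.02,"ax":0,"ay":0,"az":0},
  {"jaw":0,"tx":-0.114,"ty":0.007,"tz":0,"ax":0,"ay":0,"az":0},
])

```text
time: 4.85
tool_pos: [0.32, -0.1608, 0.0531]
ee_rot: [3.139, -0.005, 0.111]
wrist_force: [-0.5, -0.6, -1.0]
width: 0.067
```

Run:
```python
from h import *
o=get_obs();p=np.array(o['tool_pos']);steps([([p[0],p[1],.0395],tool(.11),0)])
im,d=snapshot('side');C=cloud('side',d);m=(abs(C[...,0]-p[0])<.05)&(abs(C[...,1]-p[1])<.06)&(C[...,2]<.1)
a=im[170:330,150:310]
cv2.imwrite('pics/e.png',cv2.resize(a,(560,560),interpolation=3)[:,:,::-1])
```

```text
t 4.85 tcp [ 0.32   -0.1608  0.0531] rpy [ 3.139 -0.005  0.111] w 0.067 F [-0.5 -0.6 -1. ] q [-0.63 -0.27  2.03  0.    1.38  0.83]
{"jaw":0,"tx":-0.000,"ty":-0.000,"tz":0.014,"ax":0.002,"ay":-0.005,"az":0.001}
```

View pics/e.png

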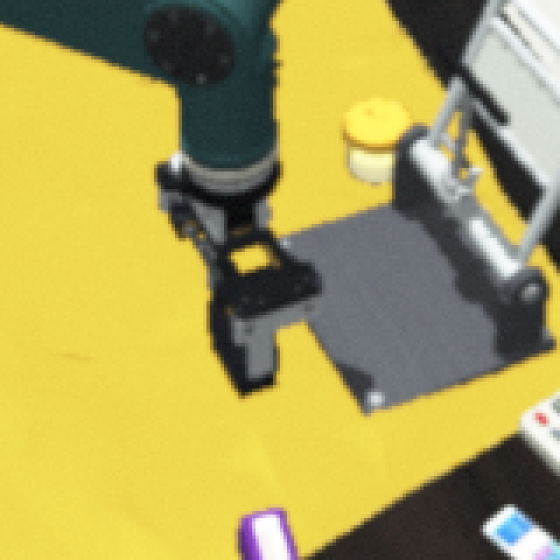

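The stamp is held in front of the plate. I'll lower it, release it and rise.

step_arm([
  {"jaw":0,"tx":0,"ty":0,"tz":0.006,"ax":0.002,"ay":-0.005,"az":0},
  {"jaw":0,"tx":0,"ty":0,"tz":0.011,"ax":0.002,"ay":-0.005,"az":0},
  {"jaw":0,"tx":0,"ty":0,"tz":0.013,"ax":0.002,"ay":-0.005,"az":0},
  {"jaw":0,"tx":0,"ty":0,"tz":0.013,"ax":0.002,"ay":-0.005,"az":0},
])

```text
time: 5.3
tool_pos: [0.3174, -0.1586, 0.04]
ee_rot: [-3.135, 0.008, 0.112]
wrist_force: [-8.7, 6.8, 20.5]
width: 0.0667
```

step_arm([
  {"jaw":0.85,"tx":0,"ty":0,"tz":0,"ax":0,"ay":0,"az":0},
  {"jaw":0.85,"tx":0,"ty":0,"tz":0,"ax":0,"ay":0,"az":0},
  {"jaw":0.85,"tx":0,"ty":0,"tz":0,"ax":0,"ay":0,"az":0},
  {"jaw":0.9,"tx":0,"ty":0,"tz":0,"ax":0,"ay":0,"az":0},
])

```text
time: 5.7
tool_pos: [0.3174, -0.1586, 0.0398]
ee_rot: [-3.135, 0.008, 0.112]
wrist_force: [0.4, -0.4, -0.1]
width: 0.084
```

step_arm([
  {"jaw":0.9,"tx":0,"ty":0,"tz":-0.03,"ax":0,"ay":0,"az":0},
  {"jaw":0.9,"tx":0,"ty":0,"tz":-0.06,"ax":0,"ay":0,"az":0},
  {"jaw":0.9,"tx":0,"ty":0,"tz":-0.1,"ax":0,"ay":0,"az":0},
  {"jaw":0.9,"tx":0,"ty":0,"tz":-0.15,"ax":0,"ay":0,"az":0},
  {"jaw":0.5,"tx":0,"ty":0,"tz":-0.2,"ax":0,"ay":0,"az":0},
  {"jaw":0,"tx":0,"ty":0,"tz":-0.25,"ax":0,"ay":0,"az":0},
  {"jaw":0,"tx":0,"ty":0,"tz":-0.27,"ax":0,"ay":0,"az":0},
  {"jaw":0,"tx":0,"ty":0,"tz":-0.27,"ax":0,"ay":0,"az":0},
])

```text
time: 6.5
tool_pos: [0.321, -0.1609, 0.3132]
ee_rot: [-3.14, 0.003, 0.112]
wrist_force: [0.0, -0.5, 0.2]
width: 0.0563
```

Run:
```python
from h import *
im,d=snapshot('side');C=cloud('side',d)
for r in silhouettes('side','stamp_mid')[:5]:
    p=C[r['pixels']&(d>0)];print(np.round(np.median(p,0),3),np.round(np.percentile(p,2,0),3),np.round(np.percentile(p,98,0),3),round(r['confidence'],2))
T=tool(PSI)
f=sw(-.008,0,.234);print('foot',f)
# push point: finger axis behind the bar, off-rod, TCP at bar height -> tip 8 below bar centre
def arc(phi,tilt,back=.016,ins=.006,y=.030):
    c=np.array([-.0167-.107*np.sin(phi),.127+.107*np.cos(phi)])
    n=np.array([np.cos(tilt),np.sin(tilt)])      # behind side normal to the tool
    a=np.array([np.sin(tilt),-np.cos(tilt)])     # tool z (x,z) pointing down and to +x
    q=c+back*n+ins*a
    return sw(q[0],y,q[1]),tool(PSI,tilt)
for t in (0,.3,-.3): print(t,tool(PSI,t)[:,2])
p,_=arc(-.08,0,back=.024)
steps([(p+[0,0,.09],T,0),(p,T,0)])
```

```text
[ 0.315 -0.179  0.064] [ 0.298 -0.191  0.009] [ 0.336 -0.134  0.079] 0.88
[ 0.361 -0.428  0.04 ] [ 0.345 -0.438  0.002] [ 0.384 -0.414  0.052] 0.86
[ 0.276 -0.387  0.069] [ 0.261 -0.401  0.001] [ 0.295 -0.342  0.08 ] 0.79
[0.36  0.037 0.042] [0.338 0.032 0.002] [0.382 0.054 0.059] 0.71
[ 0.482 -0.409  0.005] [ 0.456 -0.45   0.001] [ 0.507 -0.365  0.008] 0.32
foot [ 0.52953096 -0.12220309  0.234     ]
0 [ 1.07629878e-17 -1.21990803e-16 -1.00000000e+00]
0.3 [-0.29437669 -0.02597223 -0.95533649]
-0.3 [ 0.29437669  0.02597223 -0.95533649]
t 6.6 tcp [ 0.3197 -0.16    0.3086] rpy [-3.134  0.009  0.112] w 0.0478 F [ 0.2 -0.1 -0.7] q [-0.62 -0.33  1.56 -0.    1.93  0.84]
{"jaw":0,"tx":0.237,"ty":-0.044,"tz":-0.011,"ax":-0.007,"ay":0.009,"az":0.024}
{"jaw":0,"tx":0.238,"ty":-0.043,"tz":0.079,"ax":-0.007,"ay":0.009,"az":0.024}
```

step_arm([
  {"jaw":0,"tx":0.05,"ty":-0.01,"tz":-0.011,"ax":-0.007,"ay":0.009,"az":0.024},
  {"jaw":0,"tx":0.1,"ty":-0.02,"tz":-0.011,"ax":-0.007,"ay":0.009,"az":0.024},
  {"jaw":0,"tx":0.15,"ty":-0.03,"tz":-0.011,"ax":-0.007,"ay":0.009,"az":0.024},
  {"jaw":0,"tx":0.2,"ty":-0.044,"tz":-0.011,"ax":-0.007,"ay":0.009,"az":0.024},
  {"jaw":0,"tx":0.241,"ty":-0.044,"tz":-0.011,"ax":-0.007,"ay":0.009,"az":0.024},
  {"jaw":0,"tx":0.241,"ty":-0.044,"tz":-0.011,"ax":-0.007,"ay":0.009,"az":0.024},
  {"jaw":0,"tx":0.241,"ty":-0.044,"tz":-0.011,"ax":-0.007,"ay":0.009,"az":0.024},
])

```text
time: 7.3
tool_pos: [0.5539, -0.0891, 0.3131]
ee_rot: [-3.139, 0.009, 0.088]
wrist_force: [0.2, 0.3, 0.8]
width: 0.0008
```

```bash
cat >> h.py <<'E'
def arc(phi,tilt,back=.016,ins=.006,y=.030):
    c=np.array([-.0167-.107*np.sin(phi),.127+.107*np.cos(phi)])
    n=np.array([np.cos(tilt),np.sin(tilt)]);a=np.array([np.sin(tilt),-np.cos(tilt)])
    q=c+back*n+ins*a
    return sw(q[0],y,q[1]),tool(PSI,-tilt),0
E
python3 - <<'E'
from h import *
steps([arc(-.08,0,back=.028)]+[arc(p,t) for p,t in [(0,0),(.15,.05),(.3,.12),(.45,.2),(.6,.3),(.75,.4),(.9,.5),(1.05,.6),(1.2,.7),(1.35,.8)]])
im,d=snapshot('top');cv2.imwrite('pics/f.png',cv2.resize(im[110:260,200:400],(760,570),interpolation=3)[:,:,::-1])
im,d=snapshot('side')
cv2.imwrite('pics/f.png',np.hstack([cv2.resize(im[110:310,170:350],(396,440),interpolation=3),cv2.resize(snapshot('top')[0][110:260,230:360],(381,440),interpolation=3)])[:,:,::-1])
E
```

```text
t 7.3 tcp [ 0.5539 -0.0891  0.3131] rpy [-3.139  0.009  0.088] w 0.0008 F [0.2 0.3 0.8] q [-0.26  0.12  1.14 -0.    1.89  1.22]
{"jaw":0,"tx":0.001,"ty":0.001,"tz":0.085,"ax":-0.003,"ay":0.009,"az":0.000}
{"jaw":0,"tx":-0.019,"ty":0.001,"tz":0.085,"ax":-0.003,"ay":0.009,"az":0.000}
{"jaw":0,"tx":-0.035,"ty":0.001,"tz":0.086,"ax":-0.003,"ay":0.059,"az":0.000}
{"jaw":0,"tx":-0.050,"ty":0.001,"tz":0.088,"ax":-0.003,"ay":0.129,"az":0.000}
{"jaw":0,"tx":-0.065,"ty":0.001,"tz":0.093,"ax":-0.003,"ay":0.209,"az":0.000}
{"jaw":0,"tx":-0.078,"ty":0.001,"tz":0.099,"ax":-0.003,"ay":0.309,"az":-0.000}
{"jaw":0,"tx":-0.091,"ty":0.001,"tz":0.108,"ax":-0.003,"ay":0.409,"az":-0.000}
{"jaw":0,"tx":-0.102,"ty":0.001,"tz":0.118,"ax":-0.003,"ay":0.509,"az":-0.000}
{"jaw":0,"tx":-0.111,"ty":0.001,"tz":0.130,"ax":-0.003,"ay":0.609,"az":-0.001}
{"jaw":0,"tx":-0.118,"ty":0.001,"tz":0.143,"ax":-0.003,"ay":0.709,"az":-0.001}
{"jaw":0,"tx":-0.124,"ty":0.001,"tz":0.156,"ax":-0.003,"ay":0.809,"az":-0.001}
```

View pics/f.png

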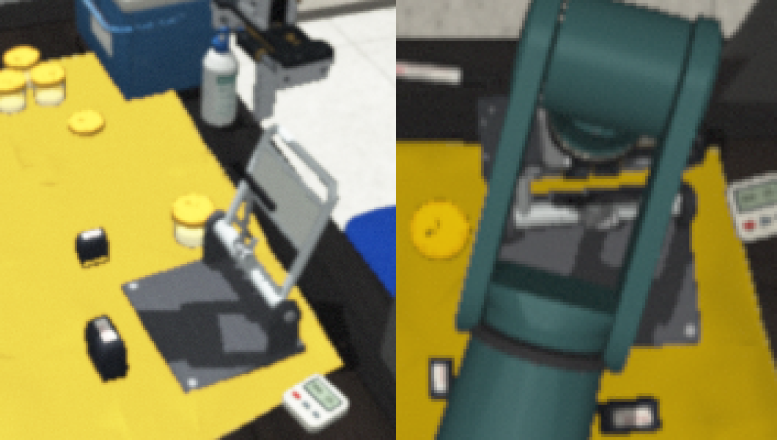

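The stamp stands upright in front of the plate (side crop at ~(105,345)) and the fingers are behind the foot bar from above. Next I descend and push.

step_arm([
  {"jaw":0,"tx":0.001,"ty":0.001,"tz":0.03,"ax":-0.003,"ay":0.009,"az":0},
  {"jaw":0,"tx":0.001,"ty":0.001,"tz":0.06,"ax":-0.003,"ay":0.009,"az":0},
  {"jaw":0,"tx":0.001,"ty":0.001,"tz":0.085,"ax":-0.003,"ay":0.009,"az":0},
  {"jaw":0,"tx":0.001,"ty":0.001,"tz":0.087,"ax":-0.003,"ay":0.009,"az":0},
  {"jaw":0,"tx":-0.01,"ty":0.001,"tz":0.086,"ax":-0.003,"ay":0.009,"az":0},
  {"jaw":0,"tx":-0.019,"ty":0.001,"tz":0.086,"ax":-0.003,"ay":0.009,"az":0},
  {"jaw":0,"tx":-0.027,"ty":0.001,"tz":0.086,"ax":-0.003,"ay":0.03,"az":0},
  {"jaw":0,"tx":-0.035,"ty":0.001,"tz":0.087,"ax":-0.003,"ay":0.059,"az":0},
])

```text
time: 8.25
tool_pos: [0.5187, -0.0943, 0.2342]
ee_rot: [3.137, -0.065, 0.087]
wrist_force: [-0.2, -0.4, 0.5]
width: 0.0003
```

Run:
```python
from h import *
steps([arc(p,t) for p,t in [(.15,.05),(.3,.12),(.45,.2),(.6,.3),(.75,.4),(.9,.5),(1.05,.6),(1.2,.7),(1.35,.8)]])
im,d=snapshot('side');C=cloud('side',d);np.savez('s.npz',im=im,C=C)
for q in ['kickstand','frame']:
  for r in silhouettes('side',q)[:1]:
    p=C[r['pixels']&(d>0)];print(q,np.round(np.median(p,0),3),np.round(np.percentile(p,2,0),3),np.round(np.percentile(p,98,0),3),round(r['confidence'],2))
```

```text
t 8.25 tcp [ 0.5187 -0.0943  0.2342] rpy [ 3.137 -0.065  0.087] w 0.0003 F [-0.2 -0.4  0.5] q [-0.3  -0.02  1.44  0.02  1.66  1.19]
{"jaw":0,"tx":-0.000,"ty":-0.001,"tz":0.007,"ax":0.005,"ay":-0.015,"az":-0.001}
{"jaw":0,"tx":-0.016,"ty":-0.001,"tz":0.008,"ax":0.005,"ay":0.055,"az":-0.001}
{"jaw":0,"tx":-0.031,"ty":-0.001,"tz":0.012,"ax":0.005,"ay":0.135,"az":-0.001}
{"jaw":0,"tx":-0.045,"ty":-0.001,"tz":0.017,"ax":0.005,"ay":0.235,"az":-0.001}
{"jaw":0,"tx":-0.058,"ty":-0.001,"tz":0.024,"ax":0.005,"ay":0.335,"az":-0.000}
{"jaw":0,"tx":-0.070,"ty":-0.001,"tz":0.034,"ax":0.005,"ay":0.435,"az":-0.000}
{"jaw":0,"tx":-0.080,"ty":-0.001,"tz":0.045,"ax":0.005,"ay":0.535,"az":0.000}
{"jaw":0,"tx":-0.088,"ty":-0.001,"tz":0.057,"ax":0.005,"ay":0.635,"az":0.000}
{"jaw":0,"tx":-0.094,"ty":-0.001,"tz":0.070,"ax":0.005,"ay":0.735,"az":0.001}
kickstand [ 0.508 -0.125  0.235] [ 0.499 -0.174  0.131] [ 0.523 -0.075  0.241] 0.6
frame [ 0.575 -0.129  0.187] [ 0.504 -0.202  0.007] [ 0.613 -0.034  0.262] 0.94
```

The bar is moving and the frame is still. Continue along the arc.

step_arm([
  {"jaw":0,"tx":-0.008,"ty":-0.001,"tz":0.01,"ax":0.005,"ay":0.02,"az":0},
  {"jaw":0,"tx":-0.016,"ty":-0.001,"tz":0.011,"ax":0.005,"ay":0.055,"az":0},
  {"jaw":0,"tx":-0.024,"ty":-0.001,"tz":0.013,"ax":0.005,"ay":0.095,"az":0},
  {"jaw":0,"tx":-0.031,"ty":-0.001,"tz":0.015,"ax":0.005,"ay":0.135,"az":0},
  {"jaw":0,"tx":-0.038,"ty":-0.001,"tz":0.018,"ax":0.005,"ay":0.185,"az":0},
  {"jaw":0,"tx":-0.045,"ty":-0.001,"tz":0.02,"ax":0.005,"ay":0.235,"az":0},
  {"jaw":0,"tx":-0.052,"ty":-0.001,"tz":0.024,"ax":0.005,"ay":0.285,"az":0},
  {"jaw":0,"tx":-0.058,"ty":-0.001,"tz":0.027,"ax":0.005,"ay":0.335,"az":0},
])

```text
time: 9.2
tool_pos: [0.4623, -0.0984, 0.2044]
ee_rot: [3.14, -0.401, 0.088]
wrist_force: [0.2, 0.1, 0.6]
width: 0.0007
```

Run:
```python
from h import *
steps([arc(p,t,ins=.009) for p,t in [(.75,.4),(.9,.5),(1.05,.6),(1.2,.7),(1.35,.8),(1.5,.85)]])
im,d=snapshot('side');C=cloud('side',d);np.savez('s.npz',im=im,C=C)
for q in ['kickstand','frame']:
  for r in silhouettes('side',q)[:1]:
    p=C[r['pixels']&(d>0)];print(q,np.round(np.median(p,0),3),np.round(np.percentile(p,2,0),3),np.round(np.percentile(p,98,0),3),round(r['confidence'],2))
cv2.imwrite('pics/g.png',cv2.resize(im[110:310,170:350],(540,600),interpolation=3)[:,:,::-1])
```

```text
t 9.2 tcp [ 0.4623 -0.0984  0.2044] rpy [ 3.14  -0.401  0.088] w 0.0007 F [0.2 0.1 0.6] q [-0.49 -0.38  1.85  0.22  1.33  0.98]
{"jaw":0,"tx":0.001,"ty":-0.000,"tz":0.002,"ax":0.001,"ay":-0.001,"az":-0.000}
{"jaw":0,"tx":-0.013,"ty":-0.000,"tz":0.007,"ax":0.001,"ay":0.099,"az":-0.000}
{"jaw":0,"tx":-0.026,"ty":-0.000,"tz":0.014,"ax":0.001,"ay":0.199,"az":-0.000}
{"jaw":0,"tx":-0.037,"ty":-0.000,"tz":0.022,"ax":0.001,"ay":0.299,"az":-0.000}
{"jaw":0,"tx":-0.047,"ty":-0.000,"tz":0.033,"ax":0.001,"ay":0.399,"az":-0.000}
{"jaw":0,"tx":-0.055,"ty":-0.000,"tz":0.046,"ax":0.001,"ay":0.449,"az":0.000}
kickstand [ 0.468 -0.13   0.189] [ 0.444 -0.18   0.083] [ 0.528 -0.042  0.213] 0.64
frame [ 0.576 -0.128  0.188] [ 0.449 -0.202  0.063] [ 0.611 -0.031  0.263] 0.76
```

View pics/g.png

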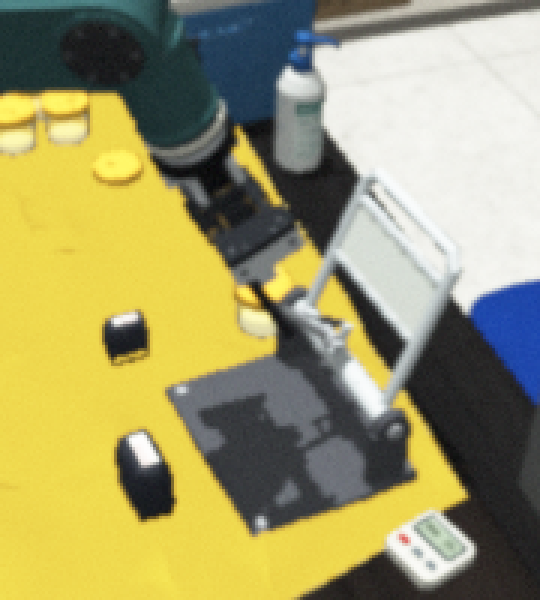

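Run:
```python
from h import *
steps([arc(p,t,ins=.009) for p,t in [(.85,.43),(.95,.46),(1.05,.5),(1.15,.53),(1.25,.55),(1.35,.55),(1.45,.55),(1.52,.55)]])
```

```text
t 9.35 tcp [ 0.4616 -0.0985  0.2037] rpy [ 3.141 -0.398  0.086] w 0.0002 F [ 0.4 -0.  -0.1] q [-0.49 -0.38  1.85  0.22  1.34  0.98]
{"jaw":0,"tx":-0.008,"ty":-0.000,"tz":0.005,"ax":0.001,"ay":0.032,"az":-0.002}
{"jaw":0,"tx":-0.017,"ty":-0.000,"tz":0.010,"ax":0.001,"ay":0.062,"az":-0.002}
{"jaw":0,"tx":-0.025,"ty":-0.000,"tz":0.015,"ax":0.001,"ay":0.102,"az":-0.002}
{"jaw":0,"tx":-0.033,"ty":-0.000,"tz":0.021,"ax":0.001,"ay":0.132,"az":-0.002}
{"jaw":0,"tx":-0.041,"ty":-0.000,"tz":0.029,"ax":0.001,"ay":0.152,"az":-0.002}
{"jaw":0,"tx":-0.047,"ty":-0.000,"tz":0.037,"ax":0.001,"ay":0.152,"az":-0.002}
{"jaw":0,"tx":-0.053,"ty":-0.000,"tz":0.046,"ax":0.001,"ay":0.152,"az":-0.002}
{"jaw":0,"tx":-0.056,"ty":-0.000,"tz":0.053,"ax":0.001,"ay":0.152,"az":-0.002}
```

step_arm([
  {"jaw":0,"tx":-0.008,"ty":0,"tz":0.005,"ax":0.001,"ay":0.032,"az":-0.002},
  {"jaw":0,"tx":-0.017,"ty":0,"tz":0.01,"ax":0.001,"ay":0.062,"az":-0.002},
  {"jaw":0,"tx":-0.025,"ty":0,"tz":0.015,"ax":0.001,"ay":0.102,"az":-0.002},
  {"jaw":0,"tx":-0.033,"ty":0,"tz":0.021,"ax":0.001,"ay":0.132,"az":-0.002},
  {"jaw":0,"tx":-0.041,"ty":0,"tz":0.029,"ax":0.001,"ay":0.152,"az":-0.002},
  {"jaw":0,"tx":-0.047,"ty":0,"tz":0.037,"ax":0.001,"ay":0.152,"az":-0.002},
  {"jaw":0,"tx":-0.053,"ty":0,"tz":0.046,"ax":0.001,"ay":0.152,"az":-0.002},
  {"jaw":0,"tx":-0.056,"ty":0,"tz":0.053,"ax":0.001,"ay":0.152,"az":-0.002},
])

```text
time: 10.15
tool_pos: [0.4308, -0.1012, 0.1327]
ee_rot: [3.141, -0.549, 0.088]
wrist_force: [0.6, -0.9, 0.2]
width: 0.0007
```

Run:
```python
from h import *
steps([])
im,d=snapshot('side');C=cloud('side',d)
for q in ['kickstand','frame']:
  for r in silhouettes('side',q)[:1]:
    p=C[r['pixels']&(d>0)];print(q,np.round(np.median(p,0),3),np.round(np.percentile(p,2,0),3),np.round(np.percentile(p,98,0),3),round(r['confidence'],2))
cv2.imwrite('pics/i.png',cv2.resize(im[110:310,170:350],(540,600),interpolation=3)[:,:,::-1])
```

```text
t 10.15 tcp [ 0.4308 -0.1012  0.1327] rpy [ 3.141 -0.549  0.088] w 0.0007 F [ 0.6 -0.9  0.2] q [-0.64 -0.52  2.12  0.39  1.14  0.75]
kickstand [ 0.446 -0.127  0.086] [ 0.422 -0.182  0.074] [ 0.528 -0.079  0.136] 0.78
frame [ 0.576 -0.121  0.17 ] [ 0.428 -0.203 -0.749] [1.272 0.989 0.263] 0.67
```

View pics/i.png

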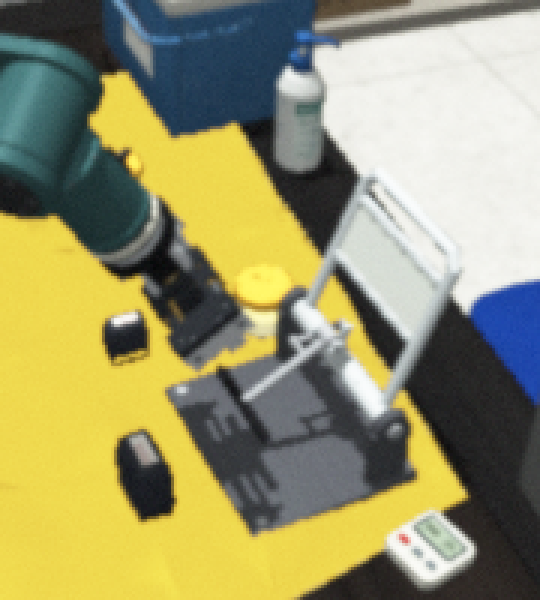

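The kickstand is down: its foot lies over the plate at crop px (245,400) and z≈0.07 as expected. The frame still rests on its back stop. I'll retreat upward, turn the tool and open the jaws.

step_arm([
  {"jaw":0,"tx":0,"ty":0,"tz":-0.04,"ax":0,"ay":0,"az":0},
  {"jaw":0,"tx":0,"ty":0,"tz":-0.08,"ax":0,"ay":0,"az":0},
  {"jaw":0.3,"tx":0.03,"ty":0,"tz":-0.12,"ax":0,"ay":-0.1,"az":0},
  {"jaw":0.6,"tx":0.06,"ty":0,"tz":-0.16,"ax":0,"ay":-0.2,"az":0},
  {"jaw":1,"tx":0.09,"ty":0,"tz":-0.19,"ax":0,"ay":-0.35,"az":0},
  {"jaw":1,"tx":0.12,"ty":0,"tz":-0.21,"ax":0,"ay":-0.5,"az":0},
  {"jaw":1,"tx":0.13,"ty":0,"tz":-0.22,"ax":0,"ay":-0.55,"az":0},
])

```text
time: 11.0
tool_pos: [0.4315, -0.1012, 0.3902]
ee_rot: [3.141, 0.002, 0.091]
wrist_force: [0.0, -0.2, -0.8]
width: 0.0372
```

```bash
cat >> h.py <<'E'
YB=PSI+np.pi/2
def bar(th,tilt,up=0,d=.006):   # TCP pose holding the bar at frame lean th, tool tilt (stand y)
    T=tool(YB,tilt);p=sw(.18*np.sin(th),0,.088+.18*np.cos(th))+T[:,2]*d+[0,0,up]
    return p,T,1
E
python3 - <<'E'
from h import *
steps([bar(.38,0,.12)])
im,d=snapshot('top');C=cloud('top',d)
for q in ['kickstand','frame']:
  for r in silhouettes('top',q)[:1]:
    p=C[r['pixels']&(d>0)];print(q,np.round(np.median(p,0),3),np.round(np.percentile(p,2,0),3),np.round(np.percentile(p,98,0),3),round(r['confidence'],2))
P=C[(C[...,0]>.40)&(C[...,0]<.46)&(C[...,1]>-.22)&(C[...,1]<-.04)&(C[...,2]>.035)&(C[...,2]<.12)]
if len(P):print('foot',len(P),P.mean(0),P.max(0),P.min(0))
E
```

```text
t 11.0 tcp [ 0.4315 -0.1012  0.3902] rpy [3.141e+00 2.000e-03 9.100e-02] w 0.0372 F [ 0.  -0.2 -0.8] q [-0.36 -0.12  1.22 -0.    2.04  1.12]
{"jaw":1,"tx":0.171,"ty":0.030,"tz":0.021,"ax":-0.001,"ay":0.002,"az":-1.568}
frame [ 0.586 -0.114  0.214] [ 0.522 -0.199  0.001] [ 0.646 -0.036  0.264] 0.62
```

step_arm([
  {"jaw":1,"tx":0.171,"ty":0.03,"tz":0,"ax":-0.001,"ay":0.002,"az":-1.568},
  {"jaw":1,"tx":0.171,"ty":0.03,"tz":0,"ax":-0.001,"ay":0.002,"az":-1.568},
  {"jaw":1,"tx":0.171,"ty":0.03,"tz":0,"ax":-0.001,"ay":0.002,"az":-1.568},
  {"jaw":1,"tx":0.171,"ty":0.03,"tz":0.01,"ax":-0.001,"ay":0.002,"az":-1.568},
  {"jaw":1,"tx":0.171,"ty":0.03,"tz":0.021,"ax":-0.001,"ay":0.002,"az":-1.568},
  {"jaw":1,"tx":0.171,"ty":0.03,"tz":0.021,"ax":-0.001,"ay":0.002,"az":-1.568},
  {"jaw":1,"tx":0.171,"ty":0.03,"tz":0.021,"ax":-0.001,"ay":0.002,"az":-1.568},
  {"jaw":1,"tx":0.171,"ty":0.03,"tz":0.021,"ax":-0.001,"ay":0.002,"az":-1.568},
])

```text
time: 11.95
tool_pos: [0.6003, -0.1161, 0.3673]
ee_rot: [3.14, -0.001, 1.293]
wrist_force: [0.6, 0.2, -0.3]
width: 0.094
```

Run:
```python
from h import *
steps([bar(.38,0,.12),bar(.38,0,.06),bar(.38,0)])
im,d=snapshot('side');C=cloud('side',d)
P=C[(C[...,0]>.57)&(C[...,0]<.68)&(C[...,1]>-.24)&(C[...,1]<.0)&(C[...,2]>.235)&(C[...,2]<.28)]
print('bar',len(P),P.mean(0),P.max(0),P.min(0))
P=C[(C[...,0]>.40)&(C[...,0]<.46)&(C[...,1]>-.22)&(C[...,1]<-.04)&(C[...,2]>.035)&(C[...,2]<.12)]
print('foot',len(P),P.mean(0),P.max(0),P.min(0))
```

```text
t 11.95 tcp [ 0.6003 -0.1161  0.3673] rpy [ 3.140e+00 -1.000e-03  1.293e+00] w 0.094 F [ 0.6  0.2 -0.3] q [-0.28  0.26  0.87  0.    2.01 -0.01]
{"jaw":1,"tx":0.002,"ty":0.003,"tz":-0.002,"ax":0.001,"ay":-0.001,"az":-0.365}
{"jaw":1,"tx":0.001,"ty":0.003,"tz":0.058,"ax":0.001,"ay":-0.001,"az":-0.365}
{"jaw":1,"tx":0.001,"ty":0.003,"tz":0.118,"ax":0.001,"ay":-0.001,"az":-0.365}
bar 265 [ 0.60298569 -0.12450375  0.25631442] [ 0.61698506 -0.03425097  0.26589148] [ 0.58624642 -0.20126071  0.23522939]
foot 152 [ 0.43638698 -0.13347474  0.07425837] [ 0.45928497 -0.07566577  0.09256005] [ 0.42435262 -0.18574305  0.0639889 ]
```

step_arm([
  {"jaw":1,"tx":0.001,"ty":0.003,"tz":0,"ax":0.001,"ay":-0.001,"az":-0.365},
  {"jaw":1,"tx":0.001,"ty":0.003,"tz":0,"ax":0.001,"ay":-0.001,"az":-0.365},
  {"jaw":1,"tx":0.001,"ty":0.003,"tz":0.01,"ax":0.001,"ay":-0.001,"az":-0.365},
  {"jaw":1,"tx":0.001,"ty":0.003,"tz":0.035,"ax":0.001,"ay":-0.001,"az":-0.365},
  {"jaw":1,"tx":0.001,"ty":0.003,"tz":0.06,"ax":0.001,"ay":-0.001,"az":-0.365},
  {"jaw":1,"tx":0.001,"ty":0.003,"tz":0.085,"ax":0.001,"ay":-0.001,"az":-0.365},
  {"jaw":1,"tx":0.001,"ty":0.003,"tz":0.105,"ax":0.001,"ay":-0.001,"az":-0.365},
  {"jaw":1,"tx":0.001,"ty":0.003,"tz":0.118,"ax":0.001,"ay":-0.001,"az":-0.365},
])

```text
time: 12.8
tool_pos: [0.6017, -0.116, 0.2476]
ee_rot: [-3.14, -0.001, 1.659]
wrist_force: [0.0, 0.1, -0.1]
width: 0.0942
```

step_arm([
  {"jaw":0.5,"tx":0,"ty":0,"tz":0,"ax":0,"ay":0,"az":0},
  {"jaw":0.4,"tx":0,"ty":0,"tz":0,"ax":0,"ay":0,"az":0},
  {"jaw":0.3,"tx":0,"ty":0,"tz":0,"ax":0,"ay":0,"az":0},
  {"jaw":0.3,"tx":0,"ty":0,"tz":0,"ax":0,"ay":0,"az":0},
  {"jaw":0.3,"tx":0,"ty":0,"tz":0,"ax":0,"ay":0,"az":0},
])

```text
time: 13.3
tool_pos: [0.6022, -0.116, 0.2487]
ee_rot: [3.141, -0.0, 1.659]
wrist_force: [0.3, 0.5, -0.4]
width: 0.0571
```

Run:
```python
from h import *
steps([bar(.38,0)])
a=[]
for c in ['side','top']:
    im,d=snapshot(c);a.append(im)
cv2.imwrite('pics/j.png',np.hstack([cv2.resize(a[0][130:280,230:350],(400,500),interpolation=3),cv2.resize(a[1][110:260,240:360],(400,500),interpolation=3)])[:,:,::-1])
```

```text
t 13.3 tcp [ 0.6022 -0.116   0.2487] rpy [ 3.141 -0.     1.659] w 0.0571 F [ 0.3  0.5 -0.4] q [-0.28  0.23  1.14  0.    1.77 -0.37]
{"jaw":1,"tx":0.000,"ty":0.002,"tz":-0.000,"ax":0.001,"ay":-0.000,"az":0.000}
```

View pics/j.png

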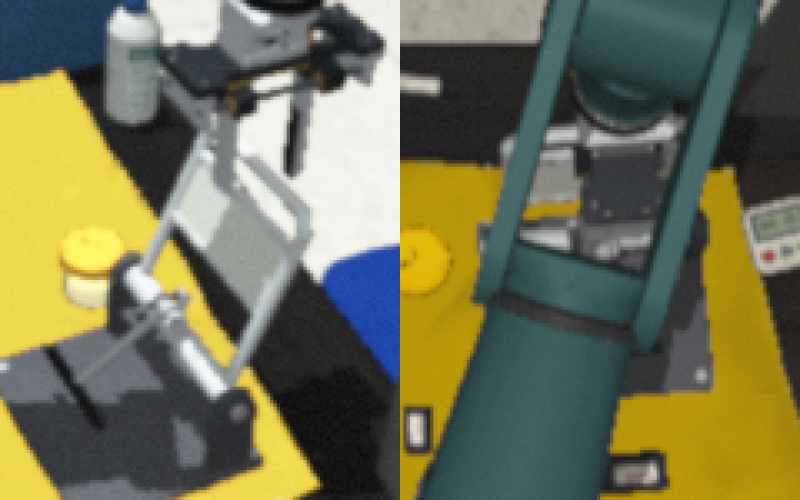

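The fingers straddle the top bar, front finger at (225,150) and rear at (295,140). I'll close them.

step_arm([
  {"jaw":0,"tx":0,"ty":0.002,"tz":0,"ax":0,"ay":0,"az":0},
  {"jaw":0,"tx":0,"ty":0.002,"tz":0,"ax":0,"ay":0,"az":0},
  {"jaw":0,"tx":0,"ty":0.002,"tz":0,"ax":0,"ay":0,"az":0},
  {"jaw":0,"tx":0,"ty":0.002,"tz":0,"ax":0,"ay":0,"az":0},
  {"jaw":0,"tx":0,"ty":0.002,"tz":0,"ax":0,"ay":0,"az":0},
  {"jaw":0,"tx":0,"ty":0.002,"tz":0,"ax":0,"ay":0,"az":0},
  {"jaw":0,"tx":0,"ty":0.002,"tz":0,"ax":0,"ay":0,"az":0},
])

```text
time: 14.1
tool_pos: [0.6042, -0.1158, 0.2481]
ee_rot: [-3.142, -0.001, 1.659]
wrist_force: [0.9, 0.5, -0.6]
width: 0.0131
```

Run:
```python
from h import *
o=get_obs();p=np.array(o['tool_pos']);R0=Rm(o['ee_rot']);b=SR.T@(p-R0[:,2]*.006-[HUB[0],HUB[1],0]);print('bar in stand',b)
# rigid rotation of the measured TCP about the hub axis
pts=[]
for a in np.arange(1,9)*.38/8:
    Q=SR@R.from_euler('y',-a).as_matrix()@SR.T
    pts.append((HUB+Q@(p-HUB),Q@R0,0))
steps(pts)
```

```text
bar in stand [ 6.69008789e-02 -1.68885326e-04  2.54116955e-01]
t 14.1 tcp [ 0.6042 -0.1158  0.2481] rpy [-3.142e+00 -1.000e-03  1.659e+00] w 0.0131 F [ 0.9  0.5 -0.6] q [-0.28  0.23  1.14  0.    1.77 -0.37]
{"jaw":0,"tx":0.000,"ty":-0.008,"tz":-0.003,"ax":-0.047,"ay":-0.000,"az":-0.000}
{"jaw":0,"tx":0.000,"ty":-0.015,"tz":-0.006,"ax":-0.095,"ay":-0.000,"az":-0.000}
{"jaw":0,"tx":0.000,"ty":-0.023,"tz":-0.008,"ax":-0.142,"ay":-0.000,"az":-0.000}
{"jaw":0,"tx":0.000,"ty":-0.031,"tz":-0.010,"ax":-0.190,"ay":-0.000,"az":-0.000}
{"jaw":0,"tx":0.000,"ty":-0.040,"tz":-0.011,"ax":-0.237,"ay":-0.000,"az":-0.000}
{"jaw":0,"tx":0.000,"ty":-0.048,"tz":-0.012,"ax":-0.285,"ay":-0.000,"az":-0.000}
{"jaw":0,"tx":0.000,"ty":-0.056,"tz":-0.013,"ax":-0.332,"ay":-0.000,"az":-0.000}
{"jaw":0,"tx":0.000,"ty":-0.064,"tz":-0.013,"ax":-0.380,"ay":-0.000,"az":-0.000}
```

step_arm([
  {"jaw":0,"tx":0,"ty":-0.004,"tz":-0.0015,"ax":-0.024,"ay":0,"az":0},
  {"jaw":0,"tx":0,"ty":-0.008,"tz":-0.003,"ax":-0.047,"ay":0,"az":0},
  {"jaw":0,"tx":0,"ty":-0.0115,"tz":-0.0045,"ax":-0.071,"ay":0,"az":0},
  {"jaw":0,"tx":0,"ty":-0.015,"tz":-0.006,"ax":-0.095,"ay":0,"az":0},
  {"jaw":0,"tx":0,"ty":-0.019,"tz":-0.007,"ax":-0.118,"ay":0,"az":0},
  {"jaw":0,"tx":0,"ty":-0.023,"tz":-0.008,"ax":-0.142,"ay":0,"az":0},
  {"jaw":0,"tx":0,"ty":-0.027,"tz":-0.009,"ax":-0.166,"ay":0,"az":0},
  {"jaw":0,"tx":0,"ty":-0.031,"tz":-0.01,"ax":-0.19,"ay":0,"az":0},
])

```text
time: 14.9
tool_pos: [0.5725, -0.1185, 0.2578]
ee_rot: [2.951, -0.001, 1.659]
wrist_force: [-0.1, 0.0, -2.9]
width: 0.0129
```

Run:
```python
from h import *
o=get_obs();p=np.array(o['tool_pos']);R0=Rm(o['ee_rot']);b=SR.T@(p-R0[:,2]*.006-[HUB[0],HUB[1],0]);print('bar in stand',b,np.arctan2(b[0],b[2]-.088))
steps([(bar(t,tl)[0],bar(t,tl)[1],0) for t,tl in [(.1,-.28),(0,-.38)]])
im,d=snapshot('side');C=cloud('side',d)
P=C[(C[...,0]>.52)&(C[...,0]<.68)&(C[...,1]>-.24)&(C[...,1]<.0)&(C[...,2]>.1)&(C[...,2]<.28)]
P=(P-[HUB[0],HUB[1],0])@SR;z=P[:,2]
k=(abs(P[:,1])>.06);q=P[k];print('tubes',len(q));f=np.polyfit(q[:,2],q[:,0],1);print(f,'angle',np.arctan(f[0]))
```

```text
bar in stand [ 3.40056342e-02 -1.30145441e-04  2.63736272e-01] 0.19114146962335127
t 14.9 tcp [ 0.5725 -0.1185  0.2578] rpy [ 2.951e+00 -1.000e-03  1.659e+00] w 0.0129 F [-0.1  0.  -2.9] q [-0.35  0.02  1.36  0.08  1.58 -0.43]
{"jaw":0,"tx":0.000,"ty":-0.015,"tz":-0.006,"ax":-0.089,"ay":-0.001,"az":-0.000}
{"jaw":0,"tx":0.000,"ty":-0.031,"tz":-0.011,"ax":-0.189,"ay":-0.001,"az":-0.000}
tubes 666
[ 0.19257238 -0.01821119] angle 0.19024352482407145
```

Measured lean (tubes) is 0.190, which matches the 0.191 expected from the arm. Second half now.

step_arm([
  {"jaw":0,"tx":0,"ty":-0.005,"tz":-0.002,"ax":-0.03,"ay":0,"az":0},
  {"jaw":0,"tx":0,"ty":-0.01,"tz":-0.004,"ax":-0.06,"ay":0,"az":0},
  {"jaw":0,"tx":0,"ty":-0.015,"tz":-0.006,"ax":-0.09,"ay":0,"az":0},
  {"jaw":0,"tx":0,"ty":-0.02,"tz":-0.0077,"ax":-0.12,"ay":0,"az":0},
  {"jaw":0,"tx":0,"ty":-0.025,"tz":-0.009,"ax":-0.15,"ay":0,"az":0},
  {"jaw":0,"tx":0,"ty":-0.029,"tz":-0.0105,"ax":-0.178,"ay":0,"az":0},
  {"jaw":0,"tx":0,"ty":-0.031,"tz":-0.011,"ax":-0.189,"ay":0,"az":0},
  {"jaw":0,"tx":0,"ty":-0.031,"tz":-0.011,"ax":-0.189,"ay":0,"az":0},
])

```text
time: 15.75
tool_pos: [0.538, -0.1215, 0.2613]
ee_rot: [2.765, -0.002, 1.658]
wrist_force: [-0.4, -0.7, -8.3]
width: 0.013
```

step_arm([
  {"jaw":0,"tx":0,"ty":0,"tz":0,"ax":0,"ay":0,"az":0},
  {"jaw":0,"tx":0,"ty":0,"tz":0,"ax":0,"ay":0,"az":0},
  {"jaw":0,"tx":0,"ty":0,"tz":0,"ax":0,"ay":0,"az":0},
  {"jaw":0,"tx":0,"ty":0,"tz":0,"ax":0,"ay":0,"az":0},
  {"jaw":0,"tx":0,"ty":0,"tz":0,"ax":0,"ay":0,"az":0},
])

```text
time: 16.25
tool_pos: [0.5382, -0.1215, 0.2613]
ee_rot: [2.765, -0.002, 1.658]
wrist_force: [0.7, -0.9, -5.7]
width: 0.0129
```

Run:
```python
from h import *
o=get_obs();p=np.array(o['tool_pos']);R0=Rm(o['ee_rot']);b=SR.T@(p-R0[:,2]*.006-[HUB[0],HUB[1],0]);print('bar in stand',b,np.arctan2(b[0],b[2]-.088))
steps([])
im,d=snapshot('side');C=cloud('side',d)
P=C[(C[...,0]>.48)&(C[...,0]<.68)&(C[...,1]>-.24)&(C[...,1]<.0)&(C[...,2]>.12)&(C[...,2]<.26)]
P=(P-[HUB[0],HUB[1],0])@SR
q=P[(abs(P[:,1])>.06)&(abs(P[:,0])<.04)];f=np.polyfit(q[:,2],q[:,0],1);print(len(q),f,'angle',np.arctan(f[0]))
P=C[(C[...,0]>.38)&(C[...,0]<.48)&(C[...,1]>-.22)&(C[...,1]<-.04)&(C[...,2]>.024)&(C[...,2]<.09)]
P=(P-[HUB[0],HUB[1],0])@SR;print('foot',len(P),P.mean(0),P.max(0),P.min(0))
c=[-.030-.107*np.sin(2.53),.088+.030+.107*np.cos(2.53)];print('foot expected',c)
for r in silhouettes('side','stamp_mid')[:3]:
    p=C[r['pixels']&(d>0)];print('stamp',np.round(np.median(p,0),3),np.round(np.percentile(p,2,0),3),np.round(np.percentile(p,98,0),3))
cv2.imwrite('pics/k.png',cv2.resize(im[110:310,170:350],(540,600),interpolation=3)[:,:,::-1])
```

```text
bar in stand [-1.51809291e-03 -5.33307365e-05  2.66923805e-01] -0.00848437401147419
t 16.25 tcp [ 0.5382 -0.1215  0.2613] rpy [ 2.765e+00 -2.000e-03  1.658e+00] w 0.0129 F [ 0.7 -0.9 -5.7] q [-0.44 -0.18  1.58  0.19  1.42 -0.53]
409 [-0.01871503  0.00206922] angle -0.01871284085742779
foot 165 [-0.08458132 -0.00343705  0.04028396] [-0.05780515  0.05478321  0.0775434 ] [-0.0951202  -0.05858614  0.02528133]
foot expected [np.float64(-0.09143641987393927), np.float64(0.030395397877320166)]
stamp [ 0.316 -0.177  0.059] [ 0.299 -0.191  0.005] [ 0.354 -0.117  0.08 ]
stamp [ 0.363 -0.428  0.041] [ 0.345 -0.438  0.002] [ 0.386 -0.411  0.053]
stamp [ 0.275 -0.387  0.071] [ 0.26  -0.401  0.004] [ 0.294 -0.34   0.08 ]
```

View pics/k.png

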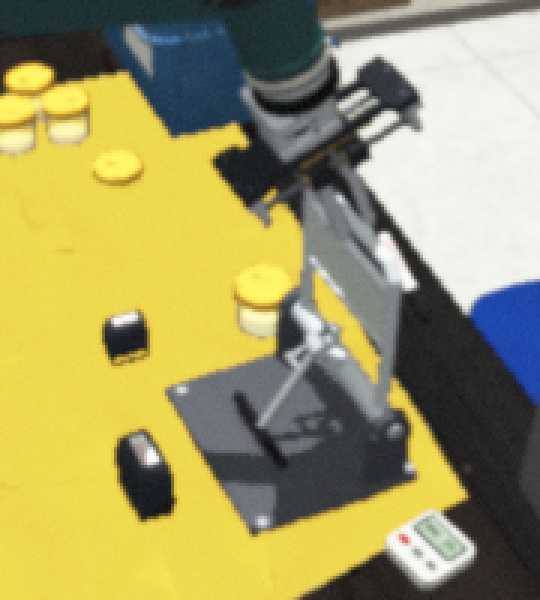

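The frame is upright (−0.01 to −0.02 rad) in the grip, the foot is clear of the plate, and the stamp and the bystanders in view are in place. Handing in.

```bash
python3 -c "
from bench import *
print(close_job(), get_obs()['time'])"
```

```text
the job is handed in; nothing more can be done
the job is handed in; nothing more can be done
```

I handed the job in at about 16.5 s with the gripper still holding the frame upright by its top bar. The hand-in reports no verdict.

- **Stamp:** I lifted it off the base plate and set it down about 70 mm in front of the plate. The last picture shows it upright and untouched, with its top at about 79 mm.
- **Kickstand:** I pushed it over centre with the closed fingers and it snapped down. The foot bar measured where the fully-down position predicts, and clear of the plate with the frame upright.
- **Frame:** The lean was -0.019 rad from the depth image and -0.008 rad from the arm pose, against a limit of 0.07.
- **Grip:** The finger opening was 13 mm on the 14 mm tube, steady over the last 0.5 s. I had no direct reading of the grip force.
- **Bystanders:** In the last side view the cup, lid and timer look to be where they started. I did not measure the marker or cassette again at the end; both lie outside that view.

Nothing disagreed in the last checks.

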